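# Clamp a bed knob in the guarded gluing jig

### The arm

A 7-joint arm with a two-finger parallel gripper is mounted at the origin on a cart in front of the work surface, level with it; the furniture and walls round the work are solid. World frame = base frame: x ahead of the robot, y to its left, z up, the work surface at z = 0. Lengths are in m, angles in rad, forces in N, time in s.
With the tool pointing down it reaches from about 0.4 to 0.85 m from the base axis. Payload 10.4 kg.
Tool frame: the origin (TCP) lies midway between the tips of the shut fingers; the grasp point (between the pads) lies 19 mm behind it; z points along the fingers, y is the line along which they close (so a half turn about z gives the same grasp; the last joint's range is limited). The gripper opens to 87 mm and grips with 3 to 60 N. Pads are 19 mm wide; open, the fingers measure 117 mm over their backs; the gripper's body (75 mm by 190 mm) begins 51 mm behind the grasp point.
Start: joints at [-1.359, 0.332, -0.065, 1.46, 0.022, 1.35, -0.088], TCP at [0.145, 0.608, 0.223] pointing down, gripper open.
Joint ranges: [-2.6, 2.6], [-0.5, 2.12], [-1.47, 1.34], [0.16, 2.42], [-1.27, 4.41], [0.06, 2.06], [-2.6, 2.6]. Speed limits (rad/s): [2.22, 2.22, 2.79, 2.79, 3.14, 3.14, 3.14].

### API

Orientations are given as a unit quaternion [x, y, z, w].
In Python, from bench import r gives the robot as it stands.
- The arm moves only by the tool carry_out, never from a script. Its argument "steps" is a list that holds one entry, the list of rows, each a list of 6 numbers: the shift along the tool's x, y, z in cm, then the turn, a rotation vector about the tool's x, y, z in rad. In form: [[[dx, dy, dz, wx, wy, wz], ...]]. A call has 1 to 20 rows; each row is the pose to reach, as a shift and turn from the pose commanded when the call began, along the tool's axes at that moment; what a row does not reach only later rows make up. A row lasts 1/12 s, in which the tool goes at most 41.7 mm and 7.16 degrees, less where a joint would pass 70% of its speed; a pose out of reach is approached as far as the arm can. A call with a gripper value outside its range is refused whole. "hand" is the closure, from -1 (fully open) to 1 (shut), set as the call begins (left out, the last holds). The fingers move at their own pace and stop on an object; "squeeze" is the grip in N (left out, the last holds). Time passes only in rows, so rows that repeat a pose let the fingers close. It gives the time, the measured TCP pose, the force, the opening and the grip force at its end, in the units of the state.
- r.read_state(): the state, without advancing time (a new reading comes with each control period).
- r.camera(name): name is "side" or "top" or "wrist"; returns the picture (400x640x3 uint8, red, green, blue); there is no depth.
- r.camera_params(name): a dict with "fx", "fy", "cx", "cy" (pixels), "view" (4x4, takes a point from world to camera coordinates). Camera axes: x right, y up, looking along -z (the intrinsics and any distortion apply to the point x, -y, -z); pixel columns grow to the right and rows downward; lengths in m; the calibration is good to about 2 mm. The wrist camera is an equidistant fisheye: a pixel r from the principal point sees the ray r / f radians off the axis. A picture is of the moment at which its call begins: read the wrist's pose just before it. camera_params takes no time and is no camera call; for the wrist camera it gives the pose at the moment of the call.
- r.close_job(): hands the job in; it is judged then, once.
The state is a dict: "time": time; "joint_positions": joint angles; "joint_vel": joint speeds; "joint_torque": joint torques, N m; "ee_pos": TCP position; "eef_rot": TCP orientation; "ft_force": force on the tool from outside, world axes, zero at the start; "torque": the same for the moment, N m; "width": finger opening in m; "grip_force": force on a finger pad.
Only numpy, scipy, OpenCV 4.12 (cv2) and the standard library are available. Lean on these libraries where they do the work, as an engineer would, in place of code of your own. Each camera call takes 0.05 s, during which the arm holds its last target. There are 200 camera calls.

### The job

Stand the lighter, largest bed knob on its flat foot in the green clamping jig, between the rubber shoe and the wooden fence. Then reach into the yellow guard ring and turn the red knob clockwise until the shoe holds the bed knob firmly against the fence, with about 15 newtons and never more than 25, and let go. Do not lean on the guard ring, and leave the two dark bed knobs where they are.

Things in the scene. Friction and masses are not known exactly. Their poses are not given: they have to be found in the camera images.
- knob_wood_center (a point): Centre, half-way up, of the mid-brown turned wooden bed knob (the lightest and largest of three): 58 mm across, 61 mm high, widest about 34 mm above its flat foot, loose, about 90 g, standing upright on the table.
- bed_knob_2: The same mid-brown bed knob; origin at the centre of its flat underside, z up when it stands.
- bed_knob_0: Dark brown bed knob, 50 mm across, 53 mm high, loose, to be left alone; origin at the centre of its underside.
- bed_knob_1: Dark brown bed knob, 54 mm across, 57 mm high, loose, to be left alone; origin at the centre of its underside.
- jig: Clamping jig fixed to the table: green plate 130 x 320 x 16 mm, long side along its y axis; origin under the plate's middle, z up. Along +y it carries the dark gearbox with guard ring and red knob (axis at y = -85 mm), the grey carriage with the rubber shoe, the place for the bed knob (around y = +48 mm) and the wooden fence. Nothing on it rises above 76 mm over the table.
- guard: Yellow guard ring round the red knob, fixed: inner radius 36 mm, wall 6 mm; origin on its axis at its lower edge, 34 mm over the table (the recess floor); its rim is 42 mm above that, at 76 mm. It should not be pushed with 25 N or more.
- knob_grip (a point): Middle of the red bar of the recessed knob, on the vertical turning axis, 55.5 mm over the table. The bar is 14 mm thick (this frame's x), 46 mm long (its y; white line at one end) and 25 mm high, from 43 to 68 mm over the table: its top is 8 mm below the guard's rim. Under it is a black disc of radius 22 mm. At the start its axes are parallel to the jig's.
- nest (a point): Mean place of the centre (half-way up) of the mid-brown bed knob when it stands on the plate and touches the fence, 46.5 mm over the table; axes as the jig's, fence on the +y side. The fence is a shallow V (faces turned 15 degrees, leaning in 9 degrees), 60 mm wide along x. It is set anew each time: the true place is up to 5 mm nearer to or farther from the shoe, to be felt.
- knob (a joint): Angle of the red knob, 0 at the start (its stop), growing clockwise seen from above, to 3.0 rad at most. While it turns it needs about 0.18 N m against friction plus 0.007 N m per newton of clamp force; held still, it takes the hand the clamp's share plus an unknown friction offset, so judge the rise. It stays where it is left. Each radian drives the carriage 7 mm towards the fence.
- carriage: Grey carriage that pushes the black rubber-faced clamp shoe ahead of it along the jig's +y, towards the fence; driven by the knob. A very stiff hidden spring (12 N/mm) sits between carriage and shoe. Origin on the plate's top, on the jig's centre line; axes as the jig's. Its own pose is not exact enough to tell the clamp force: feel it at the knob.
- shoe_face (a point): Middle of the shoe's front face before it touches anything (a point of the carriage, 9 mm along +y from its origin), 46.5 mm over the table; when the bed knob just touches the shoe, its centre is 28 to 29 mm from here. The face is 44 mm wide (jig x), reaches up to 58 mm over the table and leans 9 degrees over the bed knob. At the start it is 7 to 15 mm clear of a bed knob that touches the fence.
There are look-alikes about, which are no part of the job. Leave any white look-alike of the bed_knob_2 alone.

How it is judged:
On the way, in this order (a step that is already met when the one before it is completed fails the run):
1. the mid-brown bed knob stands upright and released on the jig's plate between shoe and fence, not yet clamped (horizontal distance between knob_wood_center and nest below 0.018 m and height (world z) of bed_knob_2 between 0.013 and 0.019 m and angle between bed_knob_2's own z axis and vertical below 0.2 rad and contact force between the fingers and bed_knob_2 below 0.1 N), for 0.2 s.
2. the shoe presses the bed knob with more than 10 N (contact force between carriage and bed_knob_2 above 10 N), for 0.2 s.
At the end, for the whole second after the job is handed in: The mid-brown bed knob stands at rest and about upright (within 0.4 rad) on the jig's plate against the fence, within 10 mm of the mean seat, held by the carriage's shoe with more than 10 N (contact force between carriage and bed_knob_2 above 10 N and horizontal distance between knob_wood_center and nest below 0.01 m and height (world z) of bed_knob_2 between 0.012 and 0.025 m and angle between bed_knob_2's own z axis and vertical below 0.4 rad and linear speed of bed_knob_2 below 0.01 m/s); the robot touches nothing.
It fails at once if the shoe presses the bed knob with more than 25 N (contact force between carriage and bed_knob_2 above 25 N).
It fails at once if the guard ring is pushed with more than 25 N (contact force between anything else and guard above 25 N).
It fails at once if a dark bed knob is moved by more than 15 mm (distance of any of bed_knob_0, bed_knob_1 from where it was at the start of the episode above 0.015 m).
It also fails if it takes over 72 s, if anything falls off the work surface, if the arm or the gripper's body presses on something with over 40 N, if the wrist force passes 120 N, or if a joint passes its speed limit or range.

## Working session

There is one attempt and no reset: what is moved stays moved. The work goes in short steps, Python scripts to look and compute and a tool call to move; the robot and the scene stay as the last step left them, time stands still between calls to the robot, and variables do not carry over. Pictures are saved under pics/ and viewed, at most 12 in all, crops included, and the job is handed in when it is done.

Besides the shell and the picture viewer there is one more tool, called as name([rows], argument=value, ...), one row to a line, values as JSON. carry_out: Moves the arm, as the interface text tells. Its arguments: {"type":"object","properties":{"steps":{"type":"array","items":{"type":"array","items":{"type":"array","items":{"type":"number"}}}},"hand":{"type":"number"},"squeeze":{"type":"number"}},"required":["steps"]}

```bash
ls; mkdir -p pics
python3 - <<'E'
from bench import r
import cv2,numpy as np
s=r.read_state();print(s)
a=r.camera("top");b=r.camera("side")
cv2.imwrite("pics/top0.png",a[:,:,::-1]);cv2.imwrite("pics/side0.png",b[:,:,::-1])
for n in("top","side","wrist"):print(n,r.camera_params(n))
E
```

```text
pics
{'time': 0.0, 'joint_positions': array([-1.35861679,  0.33291663, -0.06472819,  1.46093953,  0.02159098,
        1.34990419, -0.08851148]), 'joint_vel': array([-4.18227433e-04, -3.43959113e-05,  8.71275567e-04, -3.33056373e-04,
       -1.51025483e-04, -9.45259593e-04,  1.04603476e-03]), 'joint_torque': array([-2.01677867e-04, -6.23255610e+01,  2.45528296e-02, -3.89894271e+01,
       -6.13609655e-02,  3.96267185e-02,  1.36957065e-04]), 'ee_pos': array([0.14528828, 0.6074759 , 0.22172691]), 'eef_rot': array([ 1.17103360e-01,  9.93119460e-01, -7.33650129e-04, -6.15591650e-05]), 'ft_force': array([0.25792401, 0.01217839, 0.32149848]), 'torque': array([-0.01435656, -0.03938215, -0.01265867]), 'grip_force': 0.0, 'width': 0.08688020076783323}
top {'fx': 374.5851855345792, 'fy': 374.5851855345792, 'cx': 317.9443602845494, 'cy': 201.54215605785419, 'view': array([[-0.02574382, -0.99944322, -0.02122523,  0.32301768],
       [ 0.99348764, -0.02793631,  0.1104621 , -0.53034519],
       [-0.11099355, -0.01824328,  0.99365367, -1.32431196],
       [ 0.        ,  0.        ,  0.        ,  1.        ]])}
side {'fx': 482.57697371613386, 'fy': 482.57697371613386, 'cx': 320.6816439255884, 'cy': 196.31385956076775, 'view': array([[-0.98741997, -0.15791165, -0.00810681,  0.56654377],
       [ 0.05755558, -0.40670138,  0.91174632,  0.02552641],
       [-0.14727242,  0.89980992,  0.41067376, -1.55324678],
       [ 0.        ,  0.        ,  0.        ,  1.        ]])}
wrist {'fx': 309.70691628693146, 'fy': 309.70691628693146, 'cx': 318.33575433315, 'cy': 200.7469702199432, 'view': array([[ 0.23235475,  0.97263007, -0.00141854, -0.62426566],
       [-0.94221516,  0.22472647, -0.24845241,  0.03007312],
       [-0.2413335 ,  0.05906567,  0.96864307, -0.38948813],
       [ 0.        ,  0.        ,  0.        ,  1.        ]])}
```

View pics/top0.png

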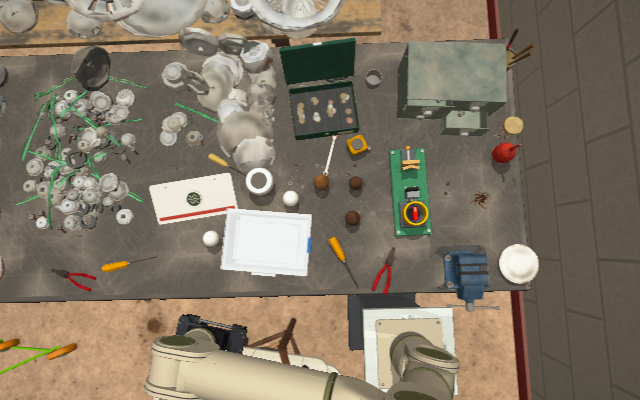

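View pics/side0.png

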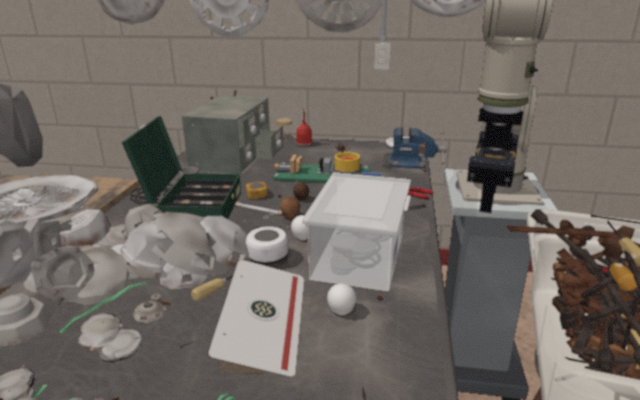

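Top view: the mid-brown knob is probably at (321,182). It could be confused with the dark knobs at (355,183) and (352,217), or the white balls at (290,199) and (211,239). The jig is at about (410,192), with the red knob at (415,213) and the fence at (409,160). I'll measure these and check one crop.

```bash
cat > h.py <<'E'
import numpy as np,cv2
from scipy.spatial.transform import Rotation as R
from bench import r
def ray(n,uv,P=None):
    P=P or r.camera_params(n);V=np.array(P["view"]);u=(uv[0]-P["cx"])/P["fx"];v=(uv[1]-P["cy"])/P["fy"]
    if n=="wrist":
        t=np.hypot(u,v);k=np.sin(t)/max(t,1e-9);d=np.array([u*k,-v*k,-np.cos(t)])
    else: d=np.array([u,-v,-1.])
    return -V[:3,:3].T@V[:3,3],V[:3,:3].T@d
def onz(n,uv,z,P=None):
    o,d=ray(n,uv,P);return (o+d*(z-o[2])/d[2])[:2]
def proj(n,p,P=None):
    P=P or r.camera_params(n);c=np.array(P["view"])@np.append(p,1);x,y,z=c[0],-c[1],-c[2]
    if n=="wrist":
        h=np.hypot(x,y);k=np.arctan2(h,z)/max(h,1e-9);return P["cx"]+P["fx"]*x*k,P["cy"]+P["fy"]*y*k
    return P["cx"]+P["fx"]*x/z,P["cy"]+P["fy"]*y/z
def blobs(mask,amin=20):
    n,l,s,c=cv2.connectedComponentsWithStats(mask.astype(np.uint8));return [(s[i].tolist(),c[i].round(1).tolist()) for i in range(1,n) if s[i][4]>=amin]
E
python3 - <<'E'
from h import *
a=cv2.imread("pics/top0.png");h=cv2.cvtColor(a,cv2.COLOR_BGR2HSV)
H,S,V=[h[...,i].astype(int) for i in range(3)]
roi=np.zeros(H.shape,bool);roi[130:250,270:440]=1
br=(H<15)&(S>90)&(V<150)&roi
for s,c in blobs(br): print("brown",s,c,onz("top",c,.034), a[int(c[1]),int(c[0])])
g=(H>60)&(H<90)&(S>80)&roi&(np.arange(640)>385)
cs,_=cv2.findContours(g.astype(np.uint8),0,2);c=np.vstack([k for k in cs if cv2.contourArea(k)>30])
q=cv2.boxPoints(cv2.minAreaRect(c));print(q);Q=np.array([onz("top",p,.016) for p in q]);print(Q,Q.mean(0))
for i in range(2):d=Q[i+1]-Q[i];print(np.linalg.norm(d),np.degrees(np.arctan2(d[1],d[0])))
rd=((H<8)|(H>172))&(S>150)&(V>120)&roi&(np.arange(640)>385)
for s,c in blobs(rd,5):print("red",s,c,onz("top",c,.068))
ye=(H>20)&(H<32)&(S>150)&(V>120)&roi&(np.arange(640)>385)
for s,c in blobs(ye,5):print("yel",s,c,onz("top",[s[0]+s[2]/2-.5,s[1]+s[3]/2-.5],.076))
cv2.imwrite("pics/c1.png",cv2.resize(a[140:245,300:440],None,fx=5.5,fy=5.5,interpolation=2))
E
```

```text
brown [313, 174, 16, 16, 187] [320.8, 181.9] [0.61035066 0.2963523 ] [ 42  82 127]
brown [349, 176, 13, 14, 137] [355.5, 182.5] [0.60445942 0.17040424] [41 65 98]
brown [411, 207, 5, 14, 22] [412.1, 213.5] [ 0.48606796 -0.0280519 ] [13 18 95]
brown [345, 211, 15, 15, 165] [352.2, 217.6] [0.47718007 0.1869421 ] [37 57 90]
[[388.70853 149.69339]
 [424.40524 147.02945]
 [430.8574  233.48825]
 [395.16068 236.15219]]
[[ 0.72684607  0.04142908]
 [ 0.73282221 -0.09074908]
 [ 0.41324561 -0.0957149 ]
 [ 0.40703064  0.03306675]] [ 0.56998613 -0.02799204]
0.13231318859950694 -87.41126501854033
0.3196151762556486 -179.10976625174666
red [413, 207, 5, 13, 55] [415.0, 213.8] [ 0.48227153 -0.03020895]
yel [407, 146, 2, 3, 5] [407.6, 147.2] [ 0.71964977 -0.0147239 ]
yel [402, 201, 26, 24, 184] [414.9, 212.9] [ 0.48627189 -0.02681299]
```

View pics/c1.png

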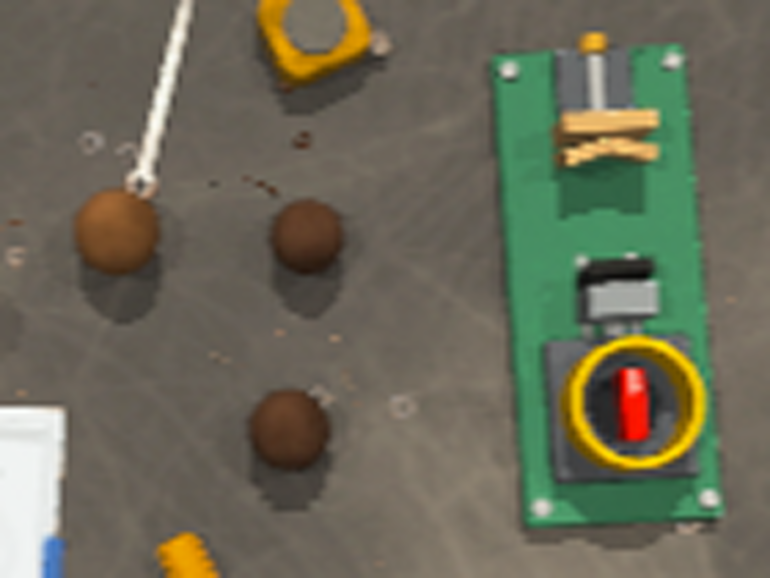

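The crop confirms it: the knob at crop (117,230), which is (321,182) in the full image, is the lightest and largest of the three browns. The jig's +y points along world +x (about 1.4°), and the fence is at the far end. I'll move above the knob first and look from close by.

```bash
cat >> h.py <<'E'
def go(target,yaw=None):
    """delta in tool axes (cm, rad) to world target, tool y line at yaw deg, pointing straight down"""
    s=r.read_state();T=R.from_quat(s["eef_rot"]);d=T.inv().apply(np.array(target)-s["ee_pos"])*100
    w=np.zeros(3)
    if yaw is not None:
        y=np.radians(yaw);yy=np.array([np.cos(y),np.sin(y),0]);zz=np.array([0,0,-1.]);G=R.from_matrix(np.c_[np.cross(yy,zz),yy,zz])
        w=(T.inv()*G).as_rotvec()
    print("go",np.r_[d,w].round(3))
E
python3 -c "
from h import *
go([.605,.296,.22],91.4)"
```

```text
go [-5.1953e+01 -1.9602e+01  2.1100e-01 -1.0000e-03 -0.0000e+00 -2.5900e-01]
```

carry_out([
  [[-51.95, -19.6, 0.2, 0, 0, -0.26], [-51.95, -19.6, 0.2, 0, 0, -0.26], [-51.95, -19.6, 0.2, 0, 0, -0.26], [-51.95, -19.6, 0.2, 0, 0, -0.26], [-51.95, -19.6, 0.2, 0, 0, -0.26], [-51.95, -19.6, 0.2, 0, 0, -0.26], [-51.95, -19.6, 0.2, 0, 0, -0.26], [-51.95, -19.6, 0.2, 0, 0, -0.26], [-51.95, -19.6, 0.2, 0, 0, -0.26], [-51.95, -19.6, 0.2, 0, 0, -0.26], [-51.95, -19.6, 0.2, 0, 0, -0.26], [-51.95, -19.6, 0.2, 0, 0, -0.26], [-51.95, -19.6, 0.2, 0, 0, -0.26], [-51.95, -19.6, 0.2, 0, 0, -0.26], [-51.95, -19.6, 0.2, 0, 0, -0.26], [-51.95, -19.6, 0.2, 0, 0, -0.26], [-51.95, -19.6, 0.2, 0, 0, -0.26]],
], hand=-1)

```text
time: 1.52
ee_pos: [0.6041, 0.2974, 0.2201]
eef_rot: [-0.013, 1.0, 0.0, -0.001]
ft_force: [-1.0, 1.0, 0.1]
width: 0.0872
grip_force: 0.0
```

Run:
```python
from h import *
s=r.read_state();print(s["time"],s["ee_pos"],s["joint_positions"].round(2),s["eef_rot"].round(3))
P=r.camera_params("wrist");a=r.camera("wrist")[:,:,::-1];cv2.imwrite("pics/w1.png",a)
print(proj("wrist",[.61,.296,.034],P))
h=cv2.cvtColor(a,cv2.COLOR_BGR2HSV);H,S,V=[h[...,i].astype(int) for i in range(3)]
for st,c in blobs((H<15)&(S>90)&(V<190)&(V>30),200):
    m=[st[0]+st[2]/2-.5,st[1]+st[3]/2-.5];print(st,c,onz("wrist",c,.036,P),onz("wrist",m,.036,P))
```

```text
1.5167 [0.60413793 0.29739004 0.22011116] [-0.66  0.44  0.2   1.33 -0.09  1.38  1.13] [-0.013  1.     0.    -0.001]
(np.float64(316.91308862363394), np.float64(187.7761114460302))
[203, 52, 46, 44, 1401] [225.0, 73.7] [0.47893842 0.18821564] [0.47873468 0.18881035]
[69, 79, 12, 36, 337] [74.4, 95.1] [ 0.48213648 -0.04541052] [ 0.48417142 -0.04514849]
[577, 135, 63, 7, 259] [608.6, 137.9] [0.50925379 0.75749274] [0.50965781 0.75569008]
[194, 162, 40, 40, 997] [212.8, 182.7] [0.60610201 0.17259794] [0.60464292 0.17355922]
[293, 164, 50, 53, 1548] [317.5, 189.9] [0.61204277 0.29673203] [0.61215984 0.29673508]
```

View pics/w1.png

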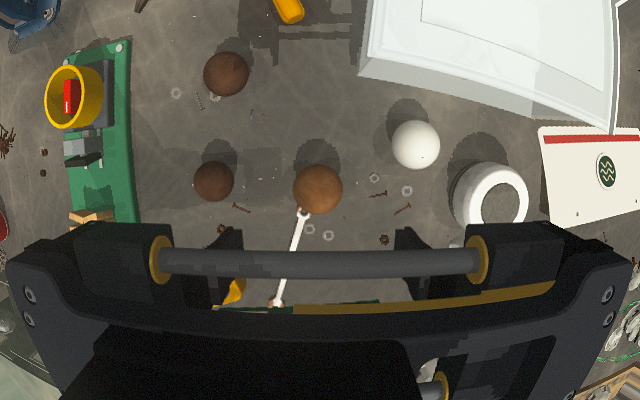

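The mid-brown knob is at (317,190) in the wrist view, with the spanner end touching it at (305,211). The dark ones at (213,182) and (226,74) and the white ball at (415,145) are clear of the fingers. I'll descend and grip.

```bash
python3 -c "
from h import *
go([.611,.2966,.016],91.4)"
```

```text
go [-7.2800e-01 -1.6200e-01  2.0431e+01  1.0000e-03 -1.0000e-03  3.0000e-03]
```

carry_out([
  [[-0.7, -0.1, 4, 0, 0, 0], [-0.7, -0.1, 8, 0, 0, 0], [-0.7, -0.1, 12, 0, 0, 0], [-0.7, -0.1, 15, 0, 0, 0], [-0.7, -0.1, 17, 0, 0, 0], [-0.7, -0.1, 18.5, 0, 0, 0], [-0.7, -0.1, 19.5, 0, 0, 0], [-0.7, -0.1, 20.4, 0, 0, 0], [-0.7, -0.1, 20.4, 0, 0, 0]],
])

```text
time: 2.32
ee_pos: [0.6109, 0.2961, 0.0152]
eef_rot: [-0.013, 1.0, -0.0, -0.001]
ft_force: [-0.1, -0.7, -0.5]
width: 0.0869
grip_force: 0.0
```

carry_out([
  [[0, 0, 0, 0, 0, 0], [0, 0, 0, 0, 0, 0], [0, 0, 0, 0, 0, 0], [0, 0, 0, 0, 0, 0], [0, 0, 0, 0, 0, 0], [0, 0, 0, 0, 0, 0], [0, 0, 0, 0, 0, 0], [0, 0, 0, 0, 0, 0], [0, 0, 0, 0, 0, 0], [0, 0, 0, 0, 0, 0]],
], hand=1, squeeze=10)

```text
time: 3.15
ee_pos: [0.6123, 0.2957, 0.0169]
eef_rot: [-0.013, 1.0, 0.0, 0.0]
ft_force: [-0.9, -0.1, 4.5]
width: 0.0555
grip_force: 10.0
```

carry_out([
  [[0, 0, -1, 0, 0, 0], [0, 0, -3, 0, 0, 0], [0, 0, -6, 0, 0, 0], [0, 0, -10, 0, 0, 0], [0, 0, -13, 0, 0, 0], [0, 0, -14, 0, 0, 0], [0, 0, -14, 0, 0, 0]],
])

```text
time: 3.73
ee_pos: [0.6135, 0.2961, 0.1603]
eef_rot: [-0.012, 1.0, 0.001, 0.002]
ft_force: [0.8, -0.1, -2.0]
width: 0.0554
grip_force: 10.0
```

Run:
```python
from h import *
s=r.read_state();print(s["joint_positions"].round(2))
go([.605,-.027,.157],91.4)
```

```text
[-0.65  0.49  0.19  1.39 -0.09  1.27  1.14]
go [ 1.6570e+00 -3.2276e+01  2.4000e-01  3.0000e-03  5.0000e-03  1.0000e-03]
```

carry_out([
  [[0.2, -3, 0, 0, 0, 0], [0.4, -6, 0, 0, 0, 0], [0.6, -9, 0, 0, 0, 0], [0.8, -12, 0, 0, 0, 0], [1.0, -15, 0, 0, 0, 0], [1.2, -18, 0, 0, 0, 0], [1.4, -21, 0, 0, 0, 0], [1.5, -24, 0, 0, 0, 0], [1.6, -27, 0, 0, 0, 0], [1.6, -30, 0, 0, 0, 0], [1.6, -31.5, 0, 0, 0, 0], [1.6, -32.2, 0, 0, 0, 0], [1.6, -32.2, 0, 0, 0, 0], [1.6, -32.2, 0, 0, 0, 0]],
])

```text
time: 4.9
ee_pos: [0.6037, -0.0255, 0.1554]
eef_rot: [-0.013, 1.0, 0.0, -0.001]
ft_force: [-1.1, 0.6, -0.4]
width: 0.0556
grip_force: 10.0
```

Run:
```python
from h import *
s=r.read_state();print(s["joint_positions"].round(2),s["ee_pos"])
P=r.camera_params("wrist");a=r.camera("wrist")[:,:,::-1];cv2.imwrite("pics/w2.png",a)
b=r.camera("side")[:,:,::-1];c=cv2.resize(b[80:200,240:400],None,fx=4,fy=4,interpolation=2)
cv2.imwrite("pics/m2.png",cv2.resize(np.vstack([cv2.resize(a,(640,400)),c[80:]]),None,fx=.75,fy=.75))
np.save("P2.npy",P,allow_pickle=True)
for p in([.618,-.027,.0465],[.485,-.0295,.076]):print(proj("wrist",p,P))
```

```text
[-0.29  0.34  0.32  1.62 -0.11  1.2   1.65] [ 0.6036685  -0.02545532  0.15536582]
(np.float64(316.2069202614725), np.float64(214.3701054899855))
(np.float64(317.12012246512734), np.float64(58.871054954668466))
```

View pics/m2.png

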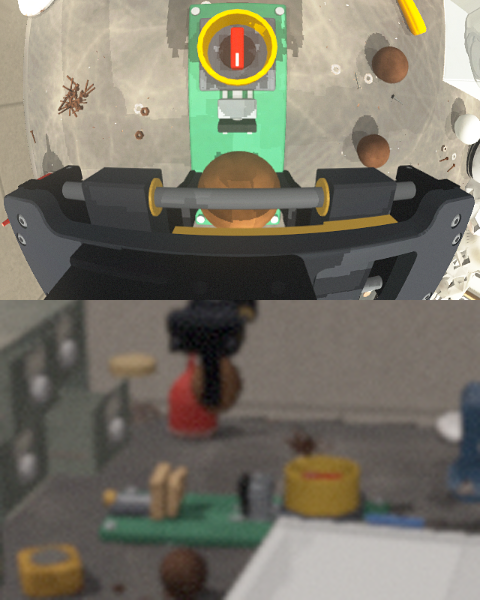

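Run:
```python
from h import *
P=np.load("P2.npy",allow_pickle=True).item()
a=cv2.imread("pics/w2.png");g=a.max(2)
# column profile through shoe (wrist)
print("wrist col 316 rows 150..185",g[125:190,312:320].mean(1).round().astype(int).tolist())
t=cv2.imread("pics/top0.png");print("top col 412 rows 155..200",t[145:205,409:415].mean((1)).round().astype(int).tolist())
for v in range(168,180,2):print(v,onz("wrist",[316,v],.058,P),end=' ')
print()
for v in(185,186,187,188,189):print(v,onz("top",[412,v],.058),end=' ')
print([(v,onz("top",[409,v],.072).round(4).tolist()) for v in (164,166,168,170)])
```

```text
wrist col 316 rows 150..185 [235, 236, 223, 223, 225, 204, 154, 138, 194, 203, 204, 204, 203, 203, 202, 204, 203, 201, 201, 201, 202, 200, 200, 201, 201, 201, 200, 199, 201, 202, 203, 192, 184, 196, 206, 127, 89, 80, 80, 80, 82, 93, 101, 102, 102, 103, 103, 101, 101, 99, 107, 154, 240, 234, 234, 233, 234, 234, 234, 234, 234, 234, 234, 234, 232]
top col 412 rows 155..200 [[84, 95, 100], [79, 104, 119], [77, 106, 124], [74, 101, 113], [91, 103, 102], [106, 109, 105], [110, 113, 108], [109, 112, 108], [110, 113, 109], [110, 112, 109], [111, 114, 110], [114, 115, 113], [115, 117, 114], [116, 118, 115], [122, 123, 121], [129, 194, 234], [107, 185, 233], [107, 184, 233], [87, 150, 198], [43, 73, 97], [98, 165, 208], [107, 183, 232], [100, 174, 222], [48, 78, 87], [50, 74, 42], [57, 82, 42], [64, 91, 46], [66, 95, 48], [68, 100, 50], [70, 100, 50], [70, 100, 50], [70, 100, 50], [69, 100, 50], [87, 126, 63], [99, 144, 71], [100, 145, 72], [100, 145, 72], [100, 145, 72], [99, 144, 72], [100, 144, 72], [100, 144, 72], [116, 153, 98], [52, 63, 54], [42, 48, 48], [32, 35, 36], [19, 20, 21], [117, 121, 120], [163, 167, 165], [164, 168, 165], [163, 168, 165], [163, 168, 164], [164, 169, 166], [87, 89, 87], [73, 77, 76], [106, 116, 109], [111, 122, 114], [50, 116, 128], [16, 175, 202], [0, 150, 186], [32, 91, 109]]
168 [ 0.57368638 -0.02819925] 170 [ 0.57539841 -0.02815665] 172 [ 0.57711377 -0.02811401] 174 [ 0.57883264 -0.02807135] 176 [ 0.58055516 -0.02802865] 178 [ 0.58228149 -0.02798591] 
185 [ 0.58577037 -0.02756191] 186 [ 0.58218219 -0.0273703 ] 187 [ 0.57859615 -0.02717881] 188 [ 0.57501222 -0.02698744] 189 [ 0.57143042 -0.02679617] [(164, [0.659, -0.0177]), (166, [0.6519, -0.0173]), (168, [0.6447, -0.017]), (170, [0.6375, -0.0166])]
```

Run:
```python
import cv2,numpy as np
a=cv2.imread("pics/w2.png");t=cv2.imread("pics/top0.png")
A=cv2.resize(a[120:200,256:376],(600,400),interpolation=2);B=cv2.resize(t[140:205,380:440],None,fx=6,fy=6,interpolation=2)
B=cv2.resize(B,(180,195));cv2.imwrite("pics/m3.png",np.hstack([A,cv2.resize(t[145:205,398:428],(200,400),interpolation=2)]))
```

```text
(no output)
```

View pics/m3.png

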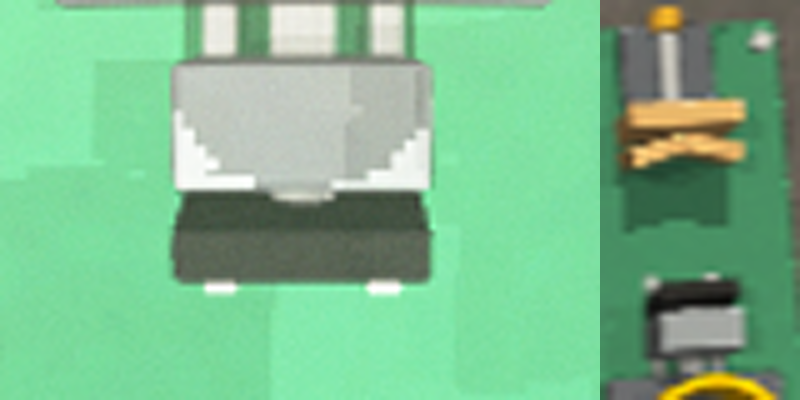

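The shoe's front edge is at x≈0.5805 (wrist row 176, top row 186.5), so a knob touching the shoe has its centre at x≈0.607. The fence is near its mean place. I'll set the knob down at x≈0.611, y≈−0.027.

```bash
python3 -c "
from h import *
go([.611,-.027,.036],91.4)"
```

```text
go [-7.0400e-01 -2.7700e-01  1.1985e+01  1.0000e-03 -1.0000e-03  3.0000e-03]
```

carry_out([
  [[-0.7, -0.2, 2, 0, 0, 0], [-0.7, -0.2, 5, 0, 0, 0], [-0.7, -0.2, 8, 0, 0, 0], [-0.7, -0.2, 9.5, 0, 0, 0], [-0.7, -0.2, 10.5, 0, 0, 0], [-0.7, -0.2, 11.3, 0, 0, 0], [-0.7, -0.2, 11.9, 0, 0, 0], [-0.7, -0.2, 11.9, 0, 0, 0], [-0.7, -0.2, 11.9, 0, 0, 0]],
])

```text
time: 5.75
ee_pos: [0.6117, -0.0283, 0.0382]
eef_rot: [-0.013, 1.0, 0.0, 0.0]
ft_force: [-0.3, -0.3, -0.8]
width: 0.0556
grip_force: 10.0
```

carry_out([
  [[0, 0, 0.1, 0, 0, 0], [0, 0, 0.2, 0, 0, 0], [0, 0, 0.25, 0, 0, 0], [0, 0, 0.25, 0, 0, 0], [0, 0, 0.25, 0, 0, 0]],
])

```text
time: 6.17
ee_pos: [0.6113, -0.0285, 0.0352]
eef_rot: [-0.013, 1.0, 0.0, 0.0]
ft_force: [0.4, -0.4, -1.5]
width: 0.0555
grip_force: 10.0
```

carry_out([
  [[0, 0.1, 0.1, 0, 0, 0], [0, 0.1, 0.15, 0, 0, 0], [0, 0.1, 0.2, 0, 0, 0], [0, 0.1, 0.2, 0, 0, 0]],
])

```text
time: 6.5
ee_pos: [0.6112, -0.0274, 0.033]
eef_rot: [-0.013, 1.0, 0.0, 0.0]
ft_force: [0.1, -0.5, -0.9]
width: 0.0556
grip_force: 10.0
```

carry_out([
  [[0, 0, 0.07, 0, 0, 0], [0, 0, 0.14, 0, 0, 0], [0, 0, 0.14, 0, 0, 0]],
])

```text
time: 6.75
ee_pos: [0.6118, -0.0273, 0.0328]
eef_rot: [-0.013, 1.0, 0.0, 0.001]
ft_force: [-3.9, 1.2, 8.0]
width: 0.0558
grip_force: 10.0
```

The knob has touched the plate, so I'll release it.

carry_out([
  [[0, 0, 0, 0, 0, 0], [0, 0, 0, 0, 0, 0], [0, 0, 0, 0, 0, 0], [0, 0, 0, 0, 0, 0], [0, 0, 0, 0, 0, 0], [0, 0, 0, 0, 0, 0], [0, 0, 0, 0, 0, 0], [0, 0, 0, 0, 0, 0]],
], hand=-1)

```text
time: 7.42
ee_pos: [0.6112, -0.0275, 0.0316]
eef_rot: [-0.013, 1.0, 0.0, -0.0]
ft_force: [0.2, -0.4, 0.3]
width: 0.0867
grip_force: 0.0
```

carry_out([
  [[0, 0, -1, 0, 0, 0], [0, 0, -3, 0, 0, 0], [0, 0, -6, 0, 0, 0], [0, 0, -10, 0, 0, 0], [0, 0, -12, 0, 0, 0], [0, 0, -12, 0, 0, 0]],
])

```text
time: 7.92
ee_pos: [0.614, -0.0279, 0.1582]
eef_rot: [-0.012, 1.0, 0.0, 0.004]
ft_force: [0.5, 0.7, 0.2]
width: 0.0871
grip_force: 0.0
```

Run:
```python
from h import *
P=r.camera_params("wrist");a=r.camera("wrist")[:,:,::-1];b=r.camera("side")[:,:,::-1];t=r.camera("top")[:,:,::-1]
A=cv2.resize(a[0:260,200:440],None,fx=2,fy=2,interpolation=2);B=cv2.resize(b[130:200,260:380],(320,187),interpolation=2)
C=np.zeros((520,320,3),np.uint8);C[:187]=B;C[190:]=cv2.resize(t[140:240,380:477],(320,330));cv2.imwrite("pics/m4.png",np.hstack([A,C]));cv2.imwrite("pics/w4.png",a)
h=cv2.cvtColor(np.ascontiguousarray(a),cv2.COLOR_BGR2HSV);H,S,V=[h[...,i].astype(int) for i in range(3)]
for st,c in blobs(((H<8)|(H>172))&(S>150)&(V>110),50):print("red",st,c,onz("wrist",c,.068,P))
for st,c in blobs((H>20)&(H<34)&(S>150)&(V>110),100):print("yel",st,onz("wrist",[st[0]+st[2]/2-.5,st[1]+st[3]/2-.5],.076,P))
print(r.read_state()["ee_pos"]);go([.485,-.0295,.15],91.4)
```

```text
red [311, 24, 18, 57, 867] [319.0, 50.3] [ 0.48694742 -0.03049546]
red [41, 222, 37, 18, 285] [58.8, 230.8] [ 0.65516697 -0.32766831]
yel [266, 0, 107, 102, 3884] [ 0.48895142 -0.03046656]
yel [539, 0, 30, 38, 574] [0.41836951 0.19856912]
yel [466, 236, 23, 48, 355] [0.66406629 0.1257856 ]
yel [150, 262, 21, 22, 136] [ 0.68603959 -0.18108662]
yel [320, 281, 235, 33, 1404] [0.70371868 0.09015201]
yel [312, 294, 15, 10, 127] [ 0.70274164 -0.02500615]
yel [294, 305, 26, 9, 106] [ 0.71509149 -0.0364421 ]
yel [434, 372, 15, 28, 141] [0.83998418 0.12820126]
[ 0.61097264 -0.02746379  0.15169319]
go [ 1.2598e+01  1.1500e-01  1.7000e-01  0.0000e+00 -0.0000e+00  1.0000e-03]
```

View pics/m4.png

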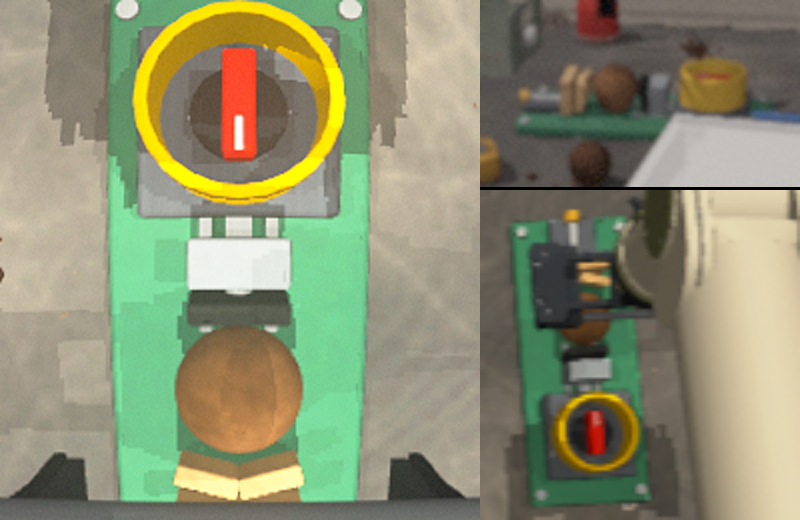

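The knob stands upright and centred between shoe and fence (crop (239,390)). The red bar is parallel to the jig. Next I'll move over the ring with the fingers partly closed.

carry_out([
  [[3, 0.1, 0, 0, 0, 0], [6, 0.1, 0, 0, 0, 0], [9, 0.1, 0, 0, 0, 0], [11.5, 0.1, 0, 0, 0, 0], [12.4, 0.1, 0, 0, 0, 0], [12.4, 0.1, 0, 0, 0, 0], [12.4, 0.1, 0, 0, 0, 0], [12.4, 0.1, 0, 0, 0, 0]],
], hand=0.26)

```text
time: 8.73
ee_pos: [0.488, -0.0295, 0.1514]
eef_rot: [-0.013, 1.0, -0.0, -0.0]
ft_force: [0.5, 0.2, 0.7]
width: 0.0419
grip_force: 0.0
```

Run:
```python
from h import *
s=r.read_state();P=r.camera_params("wrist");a=np.ascontiguousarray(r.camera("wrist")[:,:,::-1]);cv2.imwrite("pics/w5.png",a)
print(s["width"],s["joint_positions"].round(2),s["ee_pos"],R.from_quat(s["eef_rot"]).as_matrix()[:,1].round(3))
h=cv2.cvtColor(a,cv2.COLOR_BGR2HSV);H,S,V=[h[...,i].astype(int) for i in range(3)]
rd=((H<8)|(H>172))&(S>120)&(V>110);rd[:,:250]=0;rd[:,400:]=0
for st,c in blobs(rd,50):print("red",st,c,onz("wrist",c,.068,P))
ys,xs=np.nonzero(rd);W=np.array([onz("wrist",p,.068,P) for p in zip(xs,ys)]);rr=cv2.minAreaRect(W.astype(np.float32)*1000);print(rr)
y=(H>20)&(H<34)&(S>150)&(V>110)
for st,c in blobs(y,100):print("yel",st,onz("wrist",[st[0]+st[2]/2-.5,st[1]+st[3]/2-.5],.076,P))
cv2.imwrite("pics/w5c.png",cv2.resize(a[100:330,180:460],None,fx=2.4,fy=2.4))
```

```text
0.041903636373653484 [-0.33  0.08  0.31  1.92 -0.03  1.14  1.59] [ 0.48801467 -0.0295141   0.15140428] [-0.025  1.    -0.   ]
red [309, 172, 18, 59, 955] [317.4, 200.2] [ 0.4826771  -0.03046836]
((483.9468994140625, -30.370155334472656), (49.18732833862305, 14.263608932495117), 1.4610639810562134)
yel [538, 65, 35, 75, 1155] [0.37956156 0.19013451]
yel [266, 150, 104, 102, 3870] [ 0.48088373 -0.03040964]
yel [401, 238, 15, 51, 269] [0.5351276  0.04993827]
yel [222, 247, 15, 42, 171] [ 0.54359784 -0.10662391]
yel [204, 289, 308, 25, 2040] [0.57358673 0.00801801]
```

View pics/w5c.png

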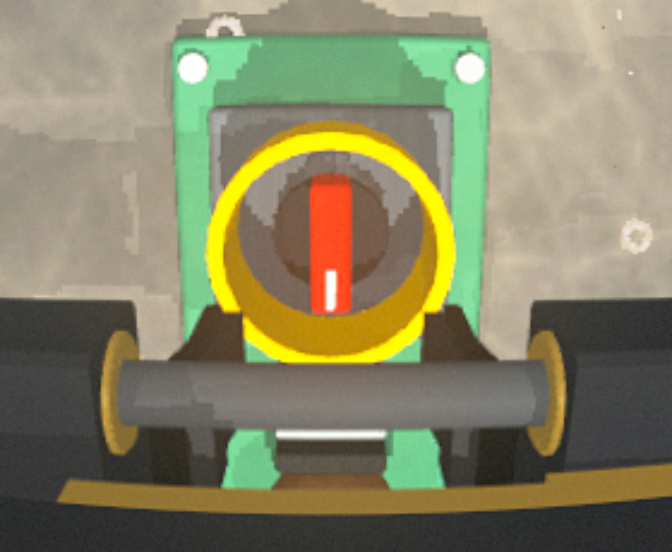

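carry_out([
  [[0.3, 0, 4, 0, 0, 0], [0.3, -0.05, 4, 0, 0, 0], [0.35, -0.05, 4, 0, 0, 0], [0.35, -0.05, 4, 0, 0, 0], [0.35, -0.05, 4, 0, 0, 0]],
], hand=0.45)

```text
time: 9.2
ee_pos: [0.485, -0.0302, 0.1131]
eef_rot: [-0.013, 1.0, 0.0, 0.001]
ft_force: [-0.2, 0.3, 0.2]
width: 0.0246
grip_force: 0.0
```

```bash
python3 -c "
from h import *
print(r.read_state()['width']);go([.4845,-.030,.05],91.4)"
```

```text
0.024606254551467484
go [5.700e-02 2.500e-02 6.309e+00 0.000e+00 2.000e-03 1.000e-03]
```

carry_out([
  [[0.05, 0, 2, 0, 0, 0], [0.05, 0, 3.5, 0, 0, 0], [0.05, 0, 4.3, 0, 0, 0], [0.05, 0, 5, 0, 0, 0], [0.05, 0, 5.6, 0, 0, 0], [0.05, 0, 6.1, 0, 0, 0], [0.05, 0, 6.3, 0, 0, 0], [0.05, 0, 6.3, 0, 0, 0]],
])

```text
time: 9.87
ee_pos: [0.4832, -0.0303, 0.0485]
eef_rot: [-0.013, 1.0, 0.0, -0.0]
ft_force: [0.3, -0.5, 0.1]
width: 0.0239
grip_force: 0.0
```

carry_out([
  [[-0.1, 0, 0, 0, 0, 0], [-0.1, 0, 0, 0, 0, 0], [-0.1, 0, 0, 0, 0, 0], [-0.1, 0, 0, 0, 0, 0], [-0.1, 0, 0, 0, 0, 0], [-0.1, 0, 0, 0, 0, 0]],
], hand=1, squeeze=25)

```text
time: 10.37
ee_pos: [0.4847, -0.0304, 0.049]
eef_rot: [-0.013, 1.0, -0.0, 0.0]
ft_force: [0.5, -1.8, 4.1]
width: 0.0137
grip_force: 25.0
```

```bash
python3 -c "
from h import *
s=r.read_state();print(s['torque'],s['ft_force'],s['joint_positions'].round(3),s['ee_pos'])"
```

```text
[-0.41083683 -0.03784037  0.01069086] [ 0.48244033 -1.77283884  4.06919675] [-0.313  0.209  0.308  2.026 -0.079  0.917  1.633] [ 0.48465844 -0.03042244  0.04902911]
```

carry_out([
  [[0, 0, 0, 0, 0, 0.08], [0, 0, 0, 0, 0, 0.16], [0, 0, 0, 0, 0, 0.24], [0, 0, 0, 0, 0, 0.32], [0, 0, 0, 0, 0, 0.4], [0, 0, 0, 0, 0, 0.4]],
])

```text
time: 10.87
ee_pos: [0.4848, -0.0298, 0.049]
eef_rot: [0.188, 0.982, 0.0, 0.0]
ft_force: [1.1, 1.3, 3.9]
width: 0.0137
grip_force: 25.0
```

```bash
cat > st.py <<'E'
from h import *
s=r.read_state();Y=R.from_quat(s["eef_rot"]).as_matrix()[:,1];print("t%.2f yaw %.4f tq %s f %s q7 %.3f jt7 %.3f"%(s["time"],np.radians(91.4)-np.arctan2(Y[1],Y[0]),s["torque"].round(3),s["ft_force"].round(1),s["joint_positions"][6],s["joint_torque"][6]),s["ee_pos"].round(4),s["width"].round(4))
E
python3 st.py
```

```text
Traceback (most recent call last):
  File "st.py", line 2, in <module>
    s=r.read_state();Y=R.from_quat(s["eef_rot"]).as_matrix()[:,1];print("t%.2f yaw %.4f tq %s f %s q7 %.3f jt7 %.3f"%(s["time"],np.radians(91.4)-np.arctan2(Y[1],Y[0]),s["torque"].round(3),s["ft_force"].round(1),s["joint_positions"][6],s["joint_torque"][6]),s["ee_pos"].round(4),s["width"].round(4))
                                                                                                                                                                                                                                                                                      ^^^^^^^^^^^^^^^^
AttributeError: 'float' object has no attribute 'round'
```

```bash
sed -i 's/,s\["width"\].round(4)//' st.py; python3 st.py
```

```text
t10.87 yaw 0.4026 tq [ 0.219 -0.2   -0.183] f [1.1 1.3 3.9] q7 1.241 jt7 -1.660 [ 0.4848 -0.0298  0.049 ]
```

carry_out([
  [[0, 0, 0, 0, 0, 0.08], [0, 0, 0, 0, 0, 0.16], [0, 0, 0, 0, 0, 0.24], [0, 0, 0, 0, 0, 0.32], [0, 0, 0, 0, 0, 0.4], [0, 0, 0, 0, 0, 0.45], [0, 0, 0, 0, 0, 0.5]],
])

```text
time: 11.45
ee_pos: [0.4853, -0.0291, 0.049]
eef_rot: [0.423, 0.906, 0.001, 0.001]
ft_force: [3.5, 3.2, 1.8]
width: 0.0136
grip_force: 25.0
```

```bash
python3 st.py
```

```text
t11.45 yaw 0.8977 tq [ 0.698 -0.794  0.215] f [3.5 3.2 1.8] q7 0.760 jt7 0.874 [ 0.4853 -0.0291  0.049 ]
```

carry_out([
  [[0, 0, 0, 0, 0, 0.02], [0, 0, 0, 0, 0, 0.04], [0, 0, 0, 0, 0, 0.06], [0, 0, 0, 0, 0, 0.08]],
])

```text
time: 11.78
ee_pos: [0.4854, -0.0291, 0.0491]
eef_rot: [0.458, 0.889, 0.001, 0.001]
ft_force: [5.4, 4.5, 1.7]
width: 0.0136
grip_force: 25.0
```

```bash
python3 st.py
```

```text
t11.78 yaw 0.9760 tq [ 0.967 -0.986  0.194] f [5.4 4.5 1.7] q7 0.685 jt7 0.287 [ 0.4854 -0.0291  0.0491]
```

Turning against friction takes about 0.20 N·m. I'll advance in small chunks and watch for a rise.

carry_out([
  [[0, 0, 0, 0, 0, 0.03], [0, 0, 0, 0, 0, 0.06], [0, 0, 0, 0, 0, 0.09], [0, 0, 0, 0, 0, 0.12], [0, 0, 0, 0, 0, 0.15]],
])

```text
time: 12.2
ee_pos: [0.4856, -0.029, 0.0491]
eef_rot: [0.523, 0.852, 0.001, 0.001]
ft_force: [5.9, 4.9, 0.1]
width: 0.0133
grip_force: 25.0
```

```bash
python3 st.py
```

```text
t12.20 yaw 1.1263 tq [ 0.997 -1.309  0.237] f [5.9 4.9 0.1] q7 0.539 jt7 0.528 [ 0.4856 -0.029   0.0491]
```

carry_out([
  [[0, 0, 0, 0, 0, 0.03], [0, 0, 0, 0, 0, 0.06], [0, 0, 0, 0, 0, 0.09], [0, 0, 0, 0, 0, 0.12]],
])

```text
time: 12.53
ee_pos: [0.4858, -0.0289, 0.0491]
eef_rot: [0.574, 0.819, 0.001, 0.001]
ft_force: [6.1, 5.2, -0.7]
width: 0.0134
grip_force: 25.0
```

```bash
python3 st.py
```

```text
t12.53 yaw 1.2462 tq [ 1.069 -1.535  0.217] f [ 6.1  5.2 -0.7] q7 0.423 jt7 0.526 [ 0.4858 -0.0289  0.0491]
```

carry_out([
  [[0, 0, 0, 0, 0, 0.03], [0, 0, 0, 0, 0, 0.06], [0, 0, 0, 0, 0, 0.09], [0, 0, 0, 0, 0, 0.12]],
])

```text
time: 12.87
ee_pos: [0.486, -0.0288, 0.0491]
eef_rot: [0.622, 0.783, 0.002, 0.001]
ft_force: [7.4, 5.3, -2.7]
width: 0.0139
grip_force: 25.0
```

```bash
python3 st.py
python3 - <<'E'
from h import *
a=r.camera("wrist")[:,:,::-1];b=r.camera("side")[:,:,::-1]
A=cv2.resize(a,(480,300));B=cv2.resize(b[130:200,260:380],(480,280),interpolation=2);cv2.imwrite("pics/m6.png",np.vstack([A,B]))
E
```

```text
t12.87 yaw 1.3661 tq [ 1.003 -1.767  0.199] f [ 7.4  5.3 -2.7] q7 0.307 jt7 0.524 [ 0.486  -0.0288  0.0491]
```

View pics/m6.png

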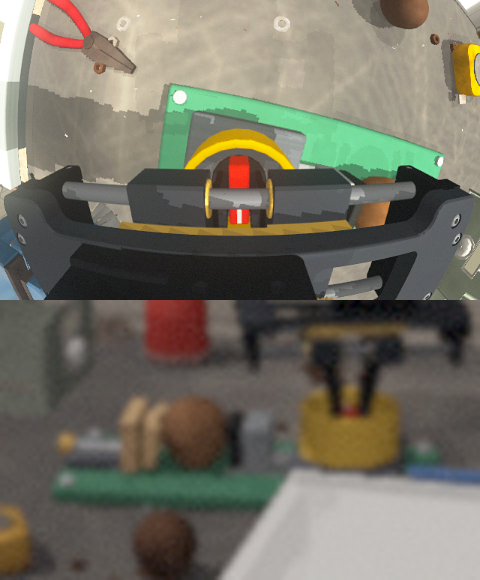

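The side view shows the knob upright (195,432), close to both fence and shoe. I'll use finer steps from here.

carry_out([
  [[0, 0, 0, 0, 0, 0.02], [0, 0, 0, 0, 0, 0.04], [0, 0, 0, 0, 0, 0.06], [0, 0, 0, 0, 0, 0.08]],
])

```text
time: 13.3
ee_pos: [0.4861, -0.0288, 0.0491]
eef_rot: [0.652, 0.758, 0.002, 0.001]
ft_force: [8.9, 5.6, -3.1]
width: 0.0136
grip_force: 25.0
```

```bash
python3 st.py
```

```text
t13.30 yaw 1.4457 tq [ 1.083 -1.915  0.213] f [ 8.9  5.6 -3.1] q7 0.231 jt7 0.282 [ 0.4861 -0.0288  0.0491]
```

carry_out([
  [[0, 0, 0, 0, 0, 0.02], [0, 0, 0, 0, 0, 0.04], [0, 0, 0, 0, 0, 0.06], [0, 0, 0, 0, 0, 0.08]],
])

```text
time: 13.63
ee_pos: [0.4862, -0.0288, 0.0491]
eef_rot: [0.682, 0.731, 0.002, 0.001]
ft_force: [9.3, 5.3, -3.5]
width: 0.0138
grip_force: 25.0
```

```bash
python3 st.py
```

```text
t13.63 yaw 1.5256 tq [ 1.029 -2.049  0.19 ] f [ 9.3  5.3 -3.5] q7 0.154 jt7 0.280 [ 0.4862 -0.0288  0.0491]
```

carry_out([
  [[0, 0, 0, 0, 0, 0.02], [0, 0, 0, 0, 0, 0.04], [0, 0, 0, 0, 0, 0.06], [0, 0, 0, 0, 0, 0.08]],
])

```text
time: 13.97
ee_pos: [0.4864, -0.0288, 0.0491]
eef_rot: [0.711, 0.703, 0.002, 0.001]
ft_force: [9.7, 4.6, -4.6]
width: 0.0137
grip_force: 25.0
```

```bash
python3 st.py
```

```text
t13.97 yaw 1.6056 tq [ 1.046 -2.249  0.194] f [ 9.7  4.6 -4.6] q7 0.077 jt7 0.279 [ 0.4864 -0.0288  0.0491]
```

carry_out([
  [[0, 0, 0, 0, 0, 0.02], [0, 0, 0, 0, 0, 0.04], [0, 0, 0, 0, 0, 0.06]],
])

```text
time: 14.22
ee_pos: [0.4865, -0.0288, 0.0491]
eef_rot: [0.732, 0.682, 0.002, 0.001]
ft_force: [10.9, 4.8, -5.8]
width: 0.0137
grip_force: 25.0
```

```bash
python3 st.py
```

```text
t14.22 yaw 1.6655 tq [ 1.1   -2.324  0.189] f [10.9  4.8 -5.8] q7 0.019 jt7 0.279 [ 0.4865 -0.0288  0.0491]
```

carry_out([
  [[0.03, 0.07, 0, 0, 0, 0], [0.07, 0.15, 0, 0, 0, 0], [0.07, 0.15, 0, 0, 0, 0.02], [0.07, 0.15, 0, 0, 0, 0.04], [0.07, 0.15, 0, 0, 0, 0.06]],
])

```text
time: 14.63
ee_pos: [0.4867, -0.0288, 0.049]
eef_rot: [0.752, 0.659, 0.001, 0.0]
ft_force: [3.9, 5.1, 2.7]
width: 0.0139
grip_force: 25.0
```

```bash
python3 st.py
```

```text
t14.63 yaw 1.7280 tq [ 0.898 -0.825  0.151] f [3.9 5.1 2.7] q7 -0.040 jt7 0.312 [ 0.4867 -0.0288  0.049 ]
```

carry_out([
  [[0, 0, 0, 0, 0, 0.02], [0, 0, 0, 0, 0, 0.04], [0, 0, 0, 0, 0, 0.06]],
])

```text
time: 14.88
ee_pos: [0.4868, -0.0288, 0.0491]
eef_rot: [0.772, 0.636, 0.001, 0.0]
ft_force: [4.1, 4.8, 2.0]
width: 0.0135
grip_force: 25.0
```

```bash
python3 st.py
```

```text
t14.88 yaw 1.7880 tq [ 0.902 -0.984  0.155] f [4.1 4.8 2. ] q7 -0.098 jt7 0.289 [ 0.4868 -0.0288  0.0491]
```

carry_out([
  [[0, 0, 0, 0, 0, 0.02], [0, 0, 0, 0, 0, 0.04], [0, 0, 0, 0, 0, 0.06]],
])

```text
time: 15.13
ee_pos: [0.4868, -0.0288, 0.0491]
eef_rot: [0.791, 0.612, 0.001, 0.0]
ft_force: [5.4, 4.7, 1.8]
width: 0.0136
grip_force: 25.0
```

```bash
python3 st.py
```

```text
t15.13 yaw 1.8481 tq [ 0.811 -1.018  0.158] f [5.4 4.7 1.8] q7 -0.155 jt7 0.289 [ 0.4868 -0.0288  0.0491]
```

carry_out([
  [[0, 0, 0, 0, 0, 0.02], [0, 0, 0, 0, 0, 0.04], [0, 0, 0, 0, 0, 0.06]],
])

```text
time: 15.38
ee_pos: [0.487, -0.0289, 0.0491]
eef_rot: [0.809, 0.588, 0.001, 0.0]
ft_force: [5.7, 5.1, 0.9]
width: 0.0135
grip_force: 25.0
```

```bash
python3 st.py;  python3 - <<'E'
from h import *
t=cv2.imread("pics/top0.png");b=r.camera("side")[:,:,::-1]
cv2.imwrite("pics/m7.png",cv2.resize(b[140:195,270:360],None,fx=8,fy=8,interpolation=2))
E
```

```text
t15.38 yaw 1.9080 tq [ 0.808 -1.167  0.181] f [5.7 5.1 0.9] q7 -0.213 jt7 0.288 [ 0.487  -0.0289  0.0491]
```

View pics/m7.png

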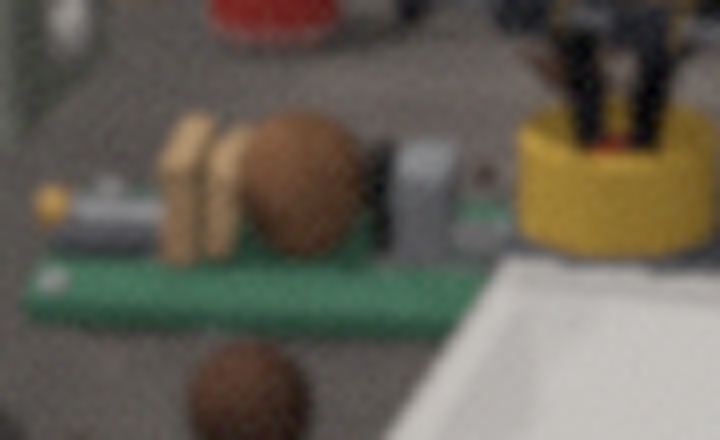

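The knob now looks seated against the fence, with the shoe touching it (crop (300,185)). I'll take very small steps.

carry_out([
  [[0, 0, 0, 0, 0, 0.02], [0, 0, 0, 0, 0, 0.04]],
])

```text
time: 15.6
ee_pos: [0.487, -0.0289, 0.0491]
eef_rot: [0.82, 0.572, 0.001, 0.0]
ft_force: [6.4, 4.1, 0.9]
width: 0.0138
grip_force: 25.0
```

```bash
python3 st.py
```

```text
t15.60 yaw 1.9479 tq [ 0.802 -1.241  0.247] f [6.4 4.1 0.9] q7 -0.251 jt7 0.358 [ 0.487  -0.0289  0.0491]
```

carry_out([
  [[0, 0, 0, 0, 0, 0.02], [0, 0, 0, 0, 0, 0.04]],
])

```text
time: 15.77
ee_pos: [0.4871, -0.0289, 0.0491]
eef_rot: [0.831, 0.556, 0.001, 0.0]
ft_force: [6.0, 4.2, 0.5]
width: 0.0137
grip_force: 25.0
```

```bash
python3 st.py
```

```text
t15.77 yaw 1.9880 tq [ 0.81  -1.389  0.179] f [6.  4.2 0.5] q7 -0.290 jt7 0.286 [ 0.4871 -0.0289  0.0491]
```

carry_out([
  [[0, 0, 0, 0, 0, 0.02], [0, 0, 0, 0, 0, 0.04]],
])

```text
time: 15.93
ee_pos: [0.4871, -0.0289, 0.0491]
eef_rot: [0.842, 0.539, 0.001, 0.0]
ft_force: [6.0, 4.6, 0.6]
width: 0.0138
grip_force: 25.0
```

```bash
python3 st.py
```

```text
t15.93 yaw 2.0279 tq [ 0.762 -1.348  0.182] f [6.  4.6 0.6] q7 -0.328 jt7 0.280 [ 0.4871 -0.0289  0.0491]
```

carry_out([
  [[0, 0, 0, 0, 0, 0.02], [0, 0, 0, 0, 0, 0.04]],
])

```text
time: 16.1
ee_pos: [0.4872, -0.029, 0.0491]
eef_rot: [0.853, 0.522, 0.001, 0.0]
ft_force: [6.4, 3.1, 1.1]
width: 0.0142
grip_force: 25.0
```

```bash
python3 st.py
```

```text
t16.10 yaw 2.0680 tq [ 0.708 -1.472  0.173] f [6.4 3.1 1.1] q7 -0.366 jt7 0.271 [ 0.4872 -0.029   0.0491]
```

carry_out([
  [[0, 0, 0, 0, 0, 0.02], [0, 0, 0, 0, 0, 0.04]],
])

```text
time: 16.27
ee_pos: [0.4873, -0.029, 0.0491]
eef_rot: [0.863, 0.505, 0.001, 0.001]
ft_force: [6.9, 4.1, 0.2]
width: 0.0142
grip_force: 25.0
```

```bash
python3 st.py
```

```text
t16.27 yaw 2.1081 tq [ 0.709 -1.486  0.196] f [6.9 4.1 0.2] q7 -0.405 jt7 0.261 [ 0.4873 -0.029   0.0491]
```

carry_out([
  [[0, 0, 0, 0, 0, 0.02], [0, 0, 0, 0, 0, 0.04]],
])

```text
time: 16.43
ee_pos: [0.4873, -0.029, 0.0491]
eef_rot: [0.873, 0.487, 0.002, 0.001]
ft_force: [7.4, 3.2, 0.3]
width: 0.0139
grip_force: 25.0
```

```bash
python3 st.py
```

```text
t16.43 yaw 2.1480 tq [ 0.62  -1.637  0.235] f [7.4 3.2 0.3] q7 -0.443 jt7 0.249 [ 0.4873 -0.029   0.0491]
```

The torque is now rising, so contact was at about 2.05–2.08 rad. Continuing.

carry_out([
  [[0, 0, 0, 0, 0, 0.02], [0, 0, 0, 0, 0, 0.04]],
])

```text
time: 16.6
ee_pos: [0.4874, -0.0291, 0.0491]
eef_rot: [0.883, 0.47, 0.002, 0.001]
ft_force: [8.1, 3.0, 0.3]
width: 0.0137
grip_force: 25.0
```

```bash
python3 st.py
```

```text
t16.60 yaw 2.1880 tq [ 0.618 -1.686  0.19 ] f [8.1 3.  0.3] q7 -0.481 jt7 0.237 [ 0.4874 -0.0291  0.0491]
```

```bash
cat > av.py <<'E'
from h import *
L=[]
for i in range(10):
    r.camera("side");s=r.read_state();L.append(np.r_[s["torque"],s["ft_force"],s["joint_torque"][6]])
L=np.array(L);print("avg",L.mean(0).round(3),"sd",L.std(0).round(3))
E
python3 av.py;python3 st.py
```

```text
avg [ 0.633 -1.655  0.132  7.404  3.545 -0.973 -0.164] sd [0.032 0.038 0.037 0.36  0.445 0.519 0.147]
t17.10 yaw 2.1873 tq [ 0.621 -1.664  0.092] f [ 7.9  3.8 -1.2] q7 -0.480 jt7 -0.124 [ 0.4873 -0.0291  0.0491]
```

carry_out([
  [[0, 0, 0, 0, 0, 0.02], [0, 0, 0, 0, 0, 0.04]],
])

```text
time: 17.27
ee_pos: [0.4874, -0.0291, 0.0491]
eef_rot: [0.892, 0.452, 0.002, 0.001]
ft_force: [8.5, 2.8, -1.4]
width: 0.0138
grip_force: 25.0
```

```bash
python3 st.py;python3 av.py;python3 st.py
```

```text
t17.27 yaw 2.2279 tq [ 0.54  -1.708  0.264] f [ 8.5  2.8 -1.4] q7 -0.519 jt7 0.316 [ 0.4874 -0.0291  0.0491]
avg [ 0.598 -1.705  0.142  7.857  3.231 -1.257 -0.175] sd [0.032 0.023 0.015 0.417 0.359 0.5   0.15 ]
t17.77 yaw 2.2272 tq [ 0.585 -1.729  0.144] f [ 8.2  3.6 -1.1] q7 -0.518 jt7 -0.139 [ 0.4874 -0.0291  0.0491]
```

carry_out([
  [[0, 0, 0, 0, 0, 0.02]],
])

```text
time: 17.85
ee_pos: [0.4874, -0.0291, 0.0491]
eef_rot: [0.896, 0.444, 0.002, 0.001]
ft_force: [7.5, 3.5, -2.1]
width: 0.0139
grip_force: 25.0
```

```bash
python3 st.py
```

```text
t17.85 yaw 2.2468 tq [ 0.548 -1.763  0.276] f [ 7.5  3.5 -2.1] q7 -0.537 jt7 0.627 [ 0.4874 -0.0291  0.0491]
```

carry_out([
  [[0, 0, 0, 0, 0, 0.02]],
])

```text
time: 17.93
ee_pos: [0.4874, -0.0292, 0.0491]
eef_rot: [0.901, 0.434, 0.002, 0.001]
ft_force: [8.4, 2.5, -1.9]
width: 0.014
grip_force: 25.0
```

```bash
python3 st.py; python3 av.py;python3 st.py
```

```text
t17.93 yaw 2.2679 tq [ 0.544 -1.823  0.275] f [ 8.4  2.5 -1.9] q7 -0.557 jt7 0.302 [ 0.4874 -0.0292  0.0491]
avg [ 0.559 -1.765  0.152  8.088  2.826 -1.564 -0.19 ] sd [0.024 0.027 0.038 0.367 0.528 0.364 0.15 ]
t18.43 yaw 2.2673 tq [ 0.621 -1.75   0.149] f [ 8.5  3.8 -1.2] q7 -0.556 jt7 -0.154 [ 0.4875 -0.0291  0.0491]
```

carry_out([
  [[0, 0, 0, 0, 0, 0.02], [0, 0, 0, 0, 0, 0.04]],
])

```text
time: 18.6
ee_pos: [0.4875, -0.0292, 0.0491]
eef_rot: [0.909, 0.416, 0.002, 0.001]
ft_force: [8.0, 2.5, -2.2]
width: 0.0138
grip_force: 25.1
```

```bash
python3 st.py; python3 av.py;python3 st.py
```

```text
t18.60 yaw 2.3079 tq [ 0.521 -1.837  0.268] f [ 8.   2.5 -2.2] q7 -0.595 jt7 0.287 [ 0.4875 -0.0292  0.0491]
avg [ 0.521 -1.826  0.194  8.674  2.625 -2.091 -0.206] sd [0.027 0.024 0.026 0.298 0.47  0.379 0.15 ]
t19.10 yaw 2.3072 tq [ 0.548 -1.843  0.205] f [ 8.4  2.4 -2.3] q7 -0.595 jt7 -0.170 [ 0.4875 -0.0292  0.0491]
```

The rise is about 0.096 N·m, or roughly 13.7 N. A last nudge of 0.02 rad, then I'll let go and rise straight up with the fingers only partly open.

carry_out([
  [[0, 0, 0, 0, 0, 0.01], [0, 0, 0, 0, 0, 0.02], [0, 0, 0, 0, 0, 0.02], [0, 0, 0, 0, 0, 0.02]],
])

```text
time: 19.43
ee_pos: [0.4875, -0.0292, 0.0491]
eef_rot: [0.913, 0.407, 0.002, 0.001]
ft_force: [8.3, 3.2, -2.0]
width: 0.0141
grip_force: 25.0
```

carry_out([
  [[0, 0, 0, 0, 0, 0], [0, 0, 0, 0, 0, 0], [0, 0, 0, 0, 0, 0], [0, 0, 0, 0, 0, 0], [0, 0, 0, 0, 0, 0]],
], hand=0.45)

```text
time: 19.85
ee_pos: [0.4853, -0.0298, 0.0484]
eef_rot: [0.914, 0.406, -0.0, -0.0]
ft_force: [0.1, 0.7, 0.1]
width: 0.024
grip_force: 0.0
```

carry_out([
  [[0, 0, -0.5, 0, 0, 0], [0, 0, -1.5, 0, 0, 0], [0, 0, -3, 0, 0, 0], [0, 0, -6, 0, 0, 0], [0, 0, -10, 0, 0, 0], [0, 0, -13, 0, 0, 0], [0, 0, -13, 0, 0, 0], [0, 0, -13, 0, 0, 0]],
])

```text
time: 20.52
ee_pos: [0.4869, -0.0297, 0.1811]
eef_rot: [0.914, 0.406, 0.002, 0.0]
ft_force: [-0.0, -0.2, -1.4]
width: 0.0238
grip_force: 0.0
```

```bash
python3 st.py
python3 - <<'E'
from h import *
b=r.camera("side")[:,:,::-1];P=r.camera_params("wrist");a=r.camera("wrist")[:,:,::-1]
cv2.imwrite("pics/m8.png",np.vstack([cv2.resize(a,(512,320)),cv2.resize(b[140:190,270:360],(512,280),interpolation=2)]))
E
```

```text
t20.52 yaw 2.3294 tq [-0.069  0.106  0.007] f [-0.  -0.2 -1.4] q7 -0.734 jt7 -0.128 [ 0.4869 -0.0297  0.1811]
```

View pics/m8.png

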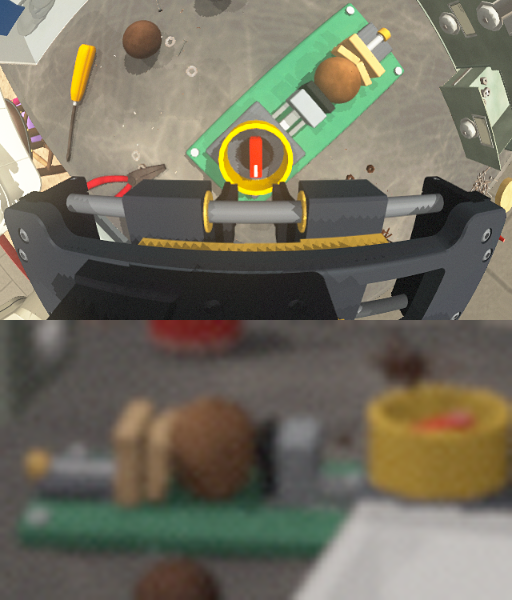

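The knob stands clamped and upright between shoe and fence (wrist view (338,78)), and the bar has stayed where it was turned. Handing the job in.

carry_out([
  [[0, 0, 0, 0, 0, 0], [0, 0, 0, 0, 0, 0], [0, 0, 0, 0, 0, 0]],
])

```text
time: 20.87
ee_pos: [0.4853, -0.0298, 0.1779]
eef_rot: [0.914, 0.406, -0.001, -0.0]
ft_force: [-0.1, 0.4, 0.3]
width: 0.0241
grip_force: 0.0
```

```bash
python3 -c "
from bench import r
print(r.close_job())"
```

```text
the job is handed in; nothing more can be done
None
```

The mid-brown bed knob stands upright in the jig, clamped against the fence at about 15 N (estimated from the rise in knob torque). The gripper has let go and is clear, and the job was handed in at about 21 s; no verdict came back.

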